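# Lock off the isolator and draw the fuse carrier

## Robot

A 6-joint arm with a two-finger parallel gripper is mounted at the origin on a cart in front of the work surface, level with it; the furniture and walls round the work are solid. World frame = base frame: x ahead of the robot, y to its left, z up, the work surface at z = 0. Lengths are in m, angles in rad, forces in N, time in s.
With the tool pointing down it reaches from about 0.325 to 0.9 m from the base axis. Payload 6.1 kg.
Tool frame: the origin (TCP) lies midway between the tips of the shut fingers; the grasp point (between the pads) lies ctrl.tcp_to_grasp behind it (ctrl.tcp_to_grasp is the distance from the TCP to the grasp point, in m); z points along the fingers, y is the line along which they close (so a half turn about z gives the same grasp; the last joint's range is limited). The gripper opens to 87 mm and grips with 3 to 60 N. Pads are 19 mm wide; open, the fingers measure 117 mm over their backs; the gripper's body (75 mm by 190 mm) begins 51 mm behind the grasp point.
Start: joints at [-1.432, 0.22, 1.526, -0, 1.395, -0.126], TCP at [0.164, -0.603, 0.223] pointing down, gripper open.
Joint ranges: [-2.98, 2.98], [-0.91, 2.08], [0.09, 2.57], [-1.24, 4.39], [0.2, 2.65], [-2.68, 2.68]. Speed limits (rad/s): [2.57, 2.57, 3.01, 3.14, 3.14, 3.14].

## Interface

Orientations are given as a unit quaternion [w, x, y, z].
In Python, from plant import ctrl gives the robot as it stands.
- The arm moves only by the tool play_rows, never from a script. Its argument "increments" is a list that holds one entry, the list of rows, each a list of 6 numbers: the shift along the tool's x, y, z in cm, then the turn, a rotation vector about the tool's x, y, z in rad. In form: [[[dx, dy, dz, wx, wy, wz], ...]]. A call has 1 to 8 rows; each row is the pose to reach, as a shift and turn from the pose commanded when the call began, along the tool's axes at that moment; what a row does not reach only later rows make up. A row lasts 1/10 s, in which the tool goes at most 50 mm and 8.59 degrees, less where a joint would pass 70% of its speed; a pose out of reach is approached as far as the arm can. A call with a gripper value outside its range is refused whole. "gripper" is the opening, from 0 (shut) to 1 (fully open), set as the call begins (left out, the last holds). The fingers move at their own pace and stop on an object; "squeeze" is the grip in N (left out, the last holds). Time passes only in rows, so rows that repeat a pose let the fingers close. It gives the time, the measured TCP pose, the force, the opening and the grip force at its end, in the units of the state.
- ctrl.observe(): the state, without advancing time (a new reading comes with each control period).
- ctrl.read_camera(name): name is "scene" or "top" or "wrist"; returns a dict with "frame" (384x512x3 uint8, red, green, blue), "z_map" (384x512 float32, m along the optical axis (not along the pixel's ray), 0 where there is no reading), "fov_y" (degrees; the focal length in pixels is half the picture's height over the tangent of half this angle, whatever the lens; pixels are square), "cx", "cy" (the principal point, pixels), "pose" (4x4, takes a point from camera to world coordinates). Camera axes: x right, y down, z forward; pixel columns grow to the right and rows downward; lengths in m; the calibration is good to about 2 mm. A picture is of the moment at which its call begins.
- ctrl.hand_in(): hands the job in; it is judged then, once.
Trained networks look in the newest picture that a camera, given by its name, has taken for a name from the list of things; names that differ only in an ending like _2 or _b are one class to them, and where a whole thing is asked for, a point or a joint stands for the part that bears it (a point fixed in the world has none). Each returns a list of dicts, best first, with "conf" (0 to 1); they miss things now and then, are a little off and sometimes report something else, mostly with a low value. They report only what shows in the picture. A call takes as long as a camera call. They do not tell look-alikes from the thing itself.
- ctrl.search_frame(camera, label): "rect" ([centre column, centre row, width, height] in pixels, round what is visible of it).
The state is a dict: "time_s": time; "joint_positions": joint angles; "joint_vel": joint speeds; "joint_efforts": joint torques, N m; "position": TCP position; "tcp_rot": TCP orientation; "wrist_force": force on the tool from outside, world axes, zero at the start; "ft_torque": the same for the moment, N m; "gripper_width": finger opening in m; "grip_force": force on a finger pad.
Only numpy, scipy, OpenCV 4.12 (cv2) and the standard library are available. Lean on these libraries where they do the work, as an engineer would, in place of code of your own. Each camera call takes 0.05 s, during which the arm holds its last target. There are 200 camera calls.

## Task

Lock the isolator off: take the headed pin out of its stand and push it down through the aligned fork and lug holes of the isolator until its collar sits fully home. Only then pinch the fuse carrier's two side catches together, lift the carrier straight up out of its base, and finish while still holding it by the pinched catches, upright and motionless, about 10 cm above the base. Leave the pin fully home and let the brass bolt, the grease pot and the blue box stay where they are.

Things in the scene. Friction and masses are not known exactly. Their poses are not given: they have to be found in the camera images.
- lock_pin: Loose steel locking pin, standing upright at the start in the hole of its stand. Origin on its axis at the underside of the collar; z along the pin, up. Below the origin: shank 10 mm in diameter, 41 mm long, with the last 5 mm tapered to 5 mm. Above: collar 26 mm in diameter, 4 mm thick, then a round dark knob 20 mm in diameter from z = 4 to z = 32 mm, by which it is gripped. About 80 g.
- pin_stand: Fixed aluminium block 50 x 50 x 48 mm with feet 8 mm high along its own x (88 mm overall); a 13 mm hole from top to bottom in its middle holds the pin, the collar resting on the top face at z = 48 mm. Origin at the centre of its underside.
- isolator: Fixed isolator, already off, no moving part. Origin on the bench below the fork hole, z up. Grey switch housing on its +x side (x = 46 to 102 mm, 64 mm wide, top 44 mm, black boss to 54 mm). Fork: two steel plates 42 x 38 x 8 mm (tops z = 24 and 48 mm) between 6 mm cheeks at y = +-22 mm, also 48 mm high; the aluminium lever lug lies between the plates, z = 28 to 36 mm, its hole in line.
- fork_hole (a point): Centre of the fork hole's mouth, in the top face of the upper fork plate, 48 mm above the bench; the three aligned holes are 13 mm in diameter vertical, the top one with a 1.5 mm chamfer. The pin is home when its collar rests on this face: the pin's origin is then at this point.
- fuse_base: Fixed base of the fuse carrier: grey plate 124 x 104 x 8 mm with four corner guides and end walls up to 30 mm above the bench, and on its +y and -y sides a lip (top 28 mm above the bench) under which the carrier's catch teeth hook. Origin at the centre of its underside, z up; yaw as the carrier's.
- seat (a point): Centre of the base's floor, 8 mm above the bench: the carrier's origin lies here while it is seated. The axes are those of the base.
- carrier: Loose black fuse carrier, about 0.25 kg, seated in the base at the start. Origin at the centre of its underside; x along its 70 mm length, y across its 29 mm thickness (36 mm at the end cheeks, which are 50 mm high), z up, 74 mm tall. A grey catch stands on its +y and on its -y side; the base's guides leave it 1.5 mm of play.
- catch_left (a joint): Inward travel of the catch on the carrier's +y side: 0 sprung out, 0.007 m pressed to its stop. Spring force 1.4 N at rest to about 3.9 N at the stop. Its tooth hooks 4 mm under the base's lip, so it is free of the lip from about 4 mm on; press both to the stop to be sure. It springs out again when let go.
- catch_right (a joint): The same for the catch on the carrier's -y side.
- catch_left_pad (a point): Centre of the outer face of the ribbed thumb pad of the +y catch: flat, 26 mm along x, 28 mm tall (42 to 70 mm above the carrier's underside), facing +y, its centre 56 mm above the carrier's underside. The two pads' faces are 58 mm apart at rest and 44 mm apart when both catches are pressed fully home.
- catch_right_pad (a point): The same on the -y catch, facing -y.
- brass_bolt: Loose bystander: brass bolt standing on its hexagon head, 20 mm wide, 50 mm tall. Origin at the centre of its underside. To be left alone.
- grease_pot: Loose bystander: white pot with a red lid, 64 mm in diameter, 62 mm tall. Origin at the centre of its underside. To be left alone.
- blue_box: Loose bystander: small blue carton, 55 x 85 x 23 mm, lying flat. Origin at the centre of its underside. To be left alone.
There are look-alikes about, which are no part of the job. Leave any purple look-alike of the carrier alone.

How it is judged:
By the outcome, as a careful person would: the job done as asked, in the order asked, and still so for the second after the job is handed in, while the arm keeps its last pose, push and grip.
It also fails if it takes over 59 s, if anything falls off the work surface, if the arm or the gripper's body presses on something with over 40 N, if the wrist force passes 120 N, or if a joint passes its speed limit or range.

## Working session

There is one attempt and no reset: what is moved stays moved. The work goes in short steps, Python scripts to look and compute and a tool call to move; the robot and the scene stay as the last step left them, time stands still between calls to the robot, and variables do not carry over. Pictures are saved under pics/ and viewed, at most 10 in all, crops included, and the job is handed in when it is done.

Besides the shell and the picture viewer there is one more tool, called after "Call:" as name(argument=value, ...), one argument or row to a line, values as JSON. play_rows: Moves the arm, as the interface text tells. Its arguments: {"type":"object","properties":{"increments":{"type":"array"},"gripper":{"type":"number"},"squeeze":{"type":"number"}},"required":["increments"]}

```bash
mkdir -p pics; cat > h.py <<'E'
import numpy as np, cv2
from plant import ctrl
def cam(n):
    r=ctrl.read_camera(n); h=r["frame"].shape[0]
    r["f"]=h/2/np.tan(np.radians(r["fov_y"])/2); return r
def cloud(r):
    z=r["z_map"]; v,u=np.mgrid[:z.shape[0],:z.shape[1]]
    p=np.stack([(u-r["cx"])/r["f"]*z,(v-r["cy"])/r["f"]*z,z],-1)
    P=np.array(r["pose"]); w=p@P[:3,:3].T+P[:3,3]; w[z<=0]=np.nan; return w
def save(r,n): cv2.imwrite("pics/"+n,cv2.cvtColor(r["frame"],cv2.COLOR_RGB2BGR))
E
python3 - <<'E'
from h import *
np.set_printoptions(precision=4,suppress=True)
s=ctrl.observe(); print(s, ctrl.tcp_to_grasp)
ims=[]
for n in ["top","scene"]:
    r=cam(n); w=cloud(r); np.save(n+".npy",w); cv2.imwrite(n+"_raw.png",r["frame"][...,::-1]); ims.append(r["frame"])
    print(n,r["pose"])
    for l in ["lock_pin","pin_stand","isolator","fuse_base","carrier","catch_left","brass_bolt","grease_pot","blue_box"]:
        for d in ctrl.search_frame(n,l)[:3]:
            c,q,a,b=d["rect"]; p=w[int(np.clip(q,0,383)),int(np.clip(c,0,511))]
            print(l,round(d["conf"],2),np.round(d["rect"],0),p)
save({"frame":ims[0]},"top.png");save({"frame":ims[1]},"scene.png")
E
```

```text
{'time_s': 0.0, 'joint_positions': array([-1.4321,  0.2212,  1.5276, -0.    ,  1.3947, -0.1261]), 'joint_vel': array([-0.0009,  0.0009, -0.001 , -0.0002,  0.0001,  0.0017]), 'joint_efforts': array([  0.002 , -49.4613, -38.7372,   0.0702,   0.0573,  -0.0001]), 'position': array([ 0.1635, -0.6026,  0.2214]), 'tcp_rot': array([-0.001 ,  0.9912,  0.132 , -0.    ]), 'wrist_force': array([0.208 , 0.6451, 0.2621]), 'ft_torque': array([-0.0044,  0.0524,  0.0721]), 'grip_force': 0.0, 'gripper_width': 0.08692209614080633} 0.0187
top [[-0.0099 -0.9886  0.1502  0.3585]
 [-1.      0.01   -0.0003 -0.1192]
 [-0.0012 -0.1502 -0.9886  1.2138]
 [ 0.      0.      0.      1.    ]]
lock_pin 0.41 [336. 205.   6.  14.] [ 0.5065 -0.3291  0.0594]
pin_stand 0.73 [333. 208.  30.  33.] [ 0.502  -0.3247  0.0533]
pin_stand 0.23 [363. 251.  34.  22.] [ 0.3895 -0.406   0.0223]
isolator 0.81 [137. 185.  40.  53.] [0.5729 0.2028 0.031 ]
isolator 0.31 [286. 140.  25.  25.] [ 0.6855 -0.2039  0.0627]
fuse_base 0.74 [243. 174.  43.  51.] [ 0.587  -0.0888  0.0832]
fuse_base 0.29 [243. 172.  25.  28.] [ 0.5951 -0.0862  0.0
[... 693 characters left out ...]

scene [[-0.8702 -0.3402  0.3563  0.1145]
 [-0.4922  0.5714 -0.6567  0.7041]
 [ 0.0199 -0.7468 -0.6647  0.8658]
 [ 0.      0.      0.      1.    ]]
isolator 0.57 [183. 279.  67.  52.] [0.5535 0.2287 0.0466]
isolator 0.52 [242. 188.  28.  29.] [ 0.5833 -0.0711  0.0715]
fuse_base 0.87 [242. 204.  59.  29.] [ 0.5728 -0.0533  0.0305]
carrier 0.92 [314. 131.  27.  26.] [ 0.5361 -0.4209  0.0617]
carrier 0.9 [271. 166.  27.  30.] [ 0.5684 -0.2029  0.0604]
carrier 0.61 [243. 189.  28.  29.] [ 0.5806 -0.0716  0.069 ]
brass_bolt 0.53 [233. 243.   5.  19.] [0.5244 0.074  0.0281]
grease_pot 0.66 [235. 159.  22.  25.] [ 0.6751 -0.185   0.0545]
blue_box 0.85 [356. 162.  28.  24.] [ 0.3854 -0.392   0.0213]
```

```bash
python3 - <<'E'
import cv2,numpy as np
t=cv2.imread("top_raw.png")[110:290,90:430]; s=cv2.imread("scene_raw.png")[90:330,120:400]
cv2.imwrite("pics/a.png",cv2.resize(t,None,fx=2.3,fy=2.3,interpolation=cv2.INTER_CUBIC))
cv2.imwrite("pics/b.png",cv2.resize(s,None,fx=2.4,fy=2.4,interpolation=cv2.INTER_CUBIC))
E
```

```text
(no output)
```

View pics/a.png

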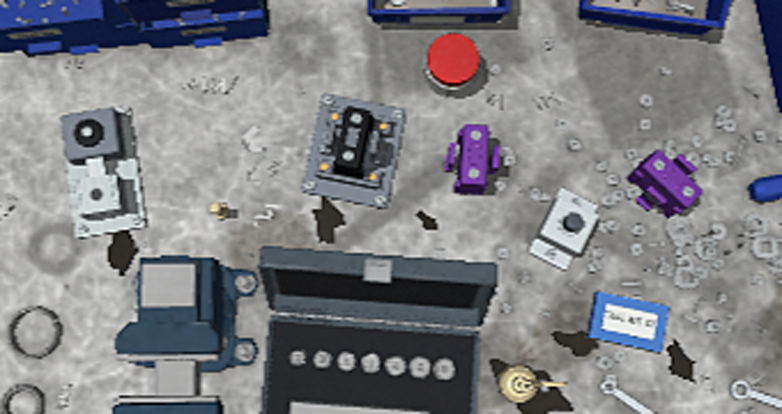

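View pics/b.png

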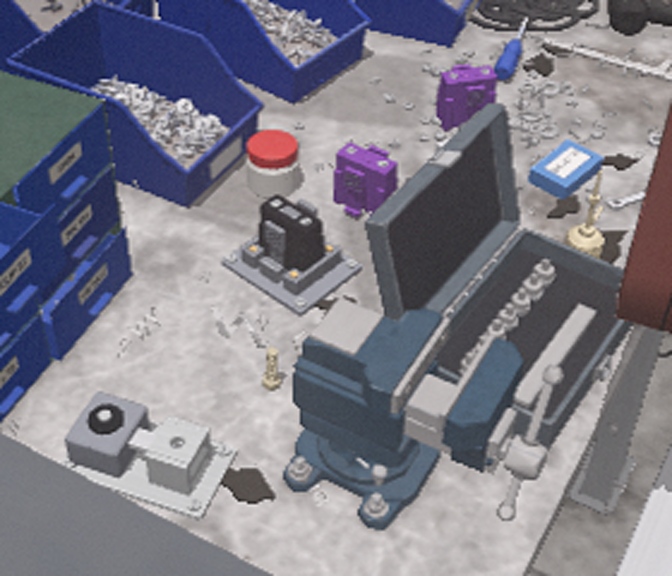

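The top view shows the stand with the dark knob at crop (571,222), the fork hole at (97,194), the real black carrier at (352,140), purple look-alikes at (475,158) and (665,183), and the vise and toolbox in front. Next I'll get rough positions, obstacle heights and the wrist camera offset.

```bash
cat >> h.py <<'E'
from scipy.spatial.transform import Rotation as R
np.set_printoptions(precision=4,suppress=True)
def tcp():
    s=ctrl.observe(); q=s["tcp_rot"]; return np.array(s["position"]),R.from_quat([q[1],q[2],q[3],q[0]])
def delta(p,yaw):
    """tool-frame shift cm & rotvec to reach TCP p, pointing down, tool y axis at world angle yaw (mod pi)"""
    p0,r0=tcp(); best=None
    for a in (yaw,yaw+np.pi):
        y=np.array([np.cos(a),np.sin(a),0]); z=np.array([0,0,-1.]); x=np.cross(y,z)
        rv=(r0.inv()*R.from_matrix(np.stack([x,y,z],1))).as_rotvec()
        if best is None or np.linalg.norm(rv)<np.linalg.norm(best): best=rv
    return r0.inv().apply(np.array(p)-p0)*100,best
E
python3 - <<'E'
from h import *
w=np.load("top.npy"); f=cv2.imread("top_raw.png").astype(int)
def box(u0,u1,v0,v1,z0,z1,m=None):
    q=w[v0:v1,u0:u1]; k=(q[...,2]>z0)&(q[...,2]<z1)
    return q[k]
# stand
def rep(n,q):
    c,(a,b),ang=cv2.minAreaRect((q[:,:2]*1000).astype(np.float32)); print(n,len(q),"med",np.median(q,0),"rect",np.round(c,1),round(a,1),round(b,1),round(ang,1))
rep("knob",box(325,352,188,225,.066,.1))
rep("stand top",box(318,355,185,230,.042,.058))
rep("fork top",box(115,160,175,215,.044,.056))
rep("iso all",box(112,160,150,215,.03,.07))
rep("carrier top",box(220,270,148,200,.072,.1))
rep("base",box(215,272,145,205,.004,.1))
rep("bolt",box(175,200,190,210,.02,.07))
print("vise max z",np.nanmax(w[220:290,135:205,2]),"box lid",np.nanmax(w[215:250,203:310,2]))
l=w[210:290,200:310].reshape(-1,3); l=l[l[:,2]>.1]; print(l.min(0),l.max(0))
l=w[215:290,130:200].reshape(-1,3); l=l[l[:,2]>.06]; print(l.min(0),l.max(0))
r=cam("wrist"); p,q=tcp(); P=np.array(r["pose"])
print("cam in tool",q.inv().apply(P[:3,3]-p),q.inv().as_matrix()@P[:3,:3],r["f"])
E
```

```text
knob 55 med [ 0.5011 -0.3355  0.0806] rect [ 502.2 -336.9] 18.2 19.0 64.7
stand top 307 med [ 0.4998 -0.3345  0.0494] rect [ 502.2 -337.4] 49.7 51.6 61.8
fork top 327 med [0.5459 0.2096 0.0484] rect [559.  212.7] 78.6 59.4 5.4
iso all 895 med [0.5927 0.2126 0.0464] rect [582.6 213.1] 123.7 65.4 10.5
carrier top 358 med [ 0.5981 -0.0889  0.0825] rect [598.8 -89.1] 58.6 70.2 76.3
base 1819 med [ 0.5918 -0.0889  0.0121] rect [602.3 -86.4] 156.8 167.5 89.6
bolt 25 med [0.5248 0.0683 0.0498] rect [525.2  69.6] 10.5 10.0 8.6
vise max z 0.20128756821119032 box lid 0.20857859650937272
[ 0.3986 -0.236   0.1001] [0.4648 0.0049 0.2086]
[0.2985 0.0443 0.06  ] [0.462  0.1523 0.1717]
cam in tool [ 0.0727  0.0003 -0.1613] [[-0.0002 -0.9636 -0.2674]
 [ 1.     -0.0003  0.0004]
 [-0.0004 -0.2674  0.9636]] 275.74945485271326
```

```bash
python3 - <<'E'
from h import *
print(delta([.502,-.337,.22],np.radians(-34)))
E
```

```text
(array([ 39.6327, -16.8367,   0.2546]), array([ 0.    ,  0.    , -0.7126]))
```

Call:
play_rows(
  increments=[
    [[5,-2.1,0,0,0,-0.09],[10,-4.2,0,0,0,-0.18],[15,-6.4,0,0,0,-0.27],[20,-8.5,0,0,0,-0.36],[25,-10.6,0,0,0,-0.45],[30,-12.7,0,0,0,-0.54],[35,-14.9,0.1,0,0,-0.63],[39.6,-16.8,0.25,0,0,-0.713]],
  ],
)

```text
time_s: 1.85
position: [0.4795, -0.3546, 0.2212]
tcp_rot: [0.0, 0.882, 0.471, 0.0]
wrist_force: [0.7, -0.6, 0.6]
gripper_width: 0.0869
grip_force: 0.0
```

Call:
play_rows(
  increments=[
    [[0,0,0,0,0,0],[0,0,0,0,0,0]],
  ],
)

```text
time_s: 2.05
position: [0.4788, -0.355, 0.2206]
tcp_rot: [-0.0, 0.882, 0.471, -0.0]
wrist_force: [0.4, 0.5, -0.4]
gripper_width: 0.0873
grip_force: 0.0
```

```bash
cat >> h.py <<'E'
def circ(img,u0,u1,v0,v1,thr,name=None,amin=30,amax=1e9):
    """centroids of dark blobs in a window"""
    g=cv2.cvtColor(img,cv2.COLOR_RGB2GRAY)[v0:v1,u0:u1]; n,l,st,c=cv2.connectedComponentsWithStats((g<thr).astype(np.uint8))
    return [(c[i]+[u0,v0],st[i]) for i in range(1,n) if amin<st[i][4]<amax]
def ray(r,u,v,z):
    P=np.array(r["pose"]); d=P[:3,:3]@np.array([(u-r["cx"])/r["f"],(v-r["cy"])/r["f"],1]); o=P[:3,3]; return o+d*(z-o[2])/d[2]
E
python3 - <<'E'
from h import *
print(tcp()[0],delta([.502,-.337,.22],np.radians(-34)))
r=cam("wrist"); w=cloud(r); save(r,"w1.png"); np.save("w1.npy",w)
k=(w[...,2]>.070)&(w[...,2]<.088)&(abs(w[...,0]-.502)<.03)&(abs(w[...,1]+.337)<.03)
v,u=np.nonzero(k); print(len(u),u.mean(),v.mean(),w[k].mean(0),w[k].min(0),w[k].max(0),np.median(w[k][:,2]))
(a,b),rad=cv2.minEnclosingCircle((w[k][:,:2]*1000).astype(np.float32)); print(a,b,rad)
for l in ["lock_pin","pin_stand"]: print(ctrl.search_frame("wrist",l)[:2])
E
```

```text
[ 0.4788 -0.355   0.2206] (array([2.7911, 0.9249, 0.0623]), array([-0.0003,  0.0004,  0.0028]))
258 265.6279069767442 159.91472868217053 [ 0.501  -0.3363  0.0786] [ 0.4911 -0.3463  0.0702] [ 0.5104 -0.3271  0.0808] 0.07883387771694686
500.6925354003906 -336.87261962890625 9.907326698303223
[{'rect': [265.1, 156.6, 16.3, 18.6], 'conf': 0.85}]
[{'rect': [265.4, 155.8, 67.1, 49.8], 'conf': 0.56}, {'rect': [227.3, 225.6, 51.8, 45.6], 'conf': 0.51}]
```

View pics/w1.png

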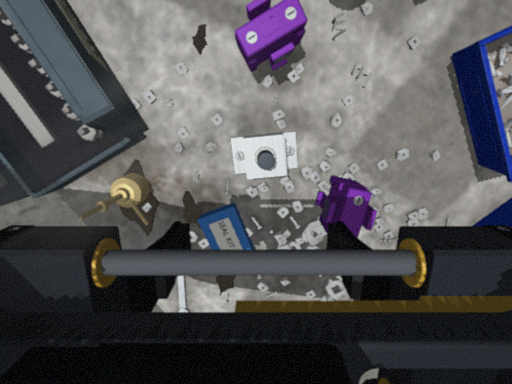

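```bash
python3 - <<'E'
from h import *
print(delta([.501,-.3367,.056],np.radians(-34)))
E
```

```text
(array([ 3.0226,  0.846 , 16.471 ]), array([-0.0002,  0.0004, -0.0015]))
```

Call:
play_rows(
  increments=[
    [[3.02,0.85,1,0,0,-0.0015],[3.02,0.85,5,0,0,-0.0015],[3.02,0.85,9,0,0,-0.0015],[3.02,0.85,12,0,0,-0.0015],[3.02,0.85,14.5,0,0,-0.0015],[3.02,0.85,16.0,0,0,-0.0015],[3.02,0.85,16.45,0,0,-0.0015],[3.02,0.85,16.45,0,0,-0.0015]],
  ],
  gripper=0.5,
)

```text
time_s: 3.0
position: [0.5015, -0.3364, 0.0563]
tcp_rot: [-0.0, 0.883, 0.47, -0.0]
wrist_force: [0.2, -0.2, 0.1]
gripper_width: 0.044
grip_force: 0.0
```

Call:
play_rows(
  increments=[
    [[0,0,0,0,0,0],[0,0,0,0,0,0],[0,0,0,0,0,0],[0,0,0,0,0,0],[0,0,0,0,0,0]],
  ],
  gripper=0.0,
  squeeze=25,
)

```text
time_s: 3.5
position: [0.5023, -0.336, 0.0571]
tcp_rot: [0.001, 0.882, 0.47, 0.0]
wrist_force: [-0.7, 0.7, 3.5]
gripper_width: 0.0194
grip_force: 25.0
```

Call:
play_rows(
  increments=[
    [[0,0,-0.5,0,0,0],[0,0,-1.5,0,0,0],[0,0,-3.5,0,0,0],[0,0,-6,0,0,0],[0,0,-9,0,0,0],[0,0,-13,0,0,0],[0,0,-16,0,0,0],[0,0,-18,0,0,0]],
  ],
)

```text
time_s: 4.3
position: [0.5027, -0.3363, 0.2403]
tcp_rot: [0.002, 0.882, 0.47, 0.001]
wrist_force: [0.7, -0.7, -0.5]
gripper_width: 0.0194
grip_force: 25.0
```

```bash
python3 - <<'E'
from h import *
s=ctrl.observe(); print(s["gripper_width"],s["wrist_force"],tcp()[0])
# view pose: hole offset in tool as pin was: pin-TCP offset at view (tool frame) (3.02,.85)
print(delta([.524,.191,.22],np.radians(-34)))
E
```

```text
0.019433430972427064 [ 0.6883 -0.6923 -0.5012] [ 0.5027 -0.3363  0.2403]
(array([ 44.9658, -27.643 ,   1.8847]), array([0.0043, 0.0005, 0.002 ]))
```

Call:
play_rows(
  increments=[
    [[4,-2.45,0,0.004,0,0],[8.2,-5,0,0.004,0,0],[12.3,-7.55,0,0.004,0,0],[16.4,-10.1,0,0.004,0,0],[20.5,-12.6,0,0.004,0,0],[24.6,-15.1,0,0.004,0,0],[28.7,-17.6,0,0.004,0,0],[32.8,-20.2,0,0.004,0,0]],
  ],
)

```text
time_s: 5.1
position: [0.5169, 0.0511, 0.2372]
tcp_rot: [-0.001, 0.883, 0.47, -0.0]
wrist_force: [0.2, 0.9, -2.0]
gripper_width: 0.0192
grip_force: 25.0
```

Call:
play_rows(
  increments=[
    [[4,-2.5,0.5,0,0,0],[8,-5,1,0,0,0],[11,-6.8,1.5,0,0,0],[12.2,-7.5,1.88,0,0,0],[12.2,-7.5,1.88,0,0,0],[12.2,-7.5,1.88,0,0,0]],
  ],
)

```text
time_s: 5.7
position: [0.5228, 0.1915, 0.2179]
tcp_rot: [-0.001, 0.882, 0.47, -0.001]
wrist_force: [-0.2, -0.6, -0.6]
gripper_width: 0.0196
grip_force: 25.0
```

```bash
python3 - <<'E'
from h import *
print(tcp()[0],tcp()[1].as_matrix(),delta([.524,.191,.22],np.radians(-34)),ctrl.observe()["joint_positions"])
r=cam("wrist"); w=cloud(r); np.save("w2.npy",w); cv2.imwrite("w2_raw.png",r["frame"][...,::-1])
k=(w[...,2]>.04)&(w[...,2]<.056)&(abs(w[...,0]-.545)<.035)&(abs(w[...,1]-.21)<.035)
v,u=np.nonzero(k); print(len(u),u.min(),u.max(),v.min(),v.max(),np.median(w[k],0))
save({"frame":cv2.resize(r["frame"][40:260,130:400],None,fx=2.5,fy=2.5,interpolation=cv2.INTER_CUBIC)},"w2.png")
for l in ["fork_hole","isolator"]: print(ctrl.search_frame("wrist",l)[:2])
E
```

```text
[0.5228 0.1915 0.2179] [[ 0.5575  0.8302 -0.0035]
 [ 0.8302 -0.5575  0.0014]
 [-0.0008 -0.0037 -1.    ]] (array([ 0.022 ,  0.1255, -0.2115]), array([-0.0037,  0.0008,  0.0021])) [0.2082 0.0637 1.7093 0.0021 1.3718 0.7991]
1359 238 289 132 184 [0.5417 0.2095 0.0471]
[{'rect': [284.6, 135.9, 123.8, 123.8], 'conf': 0.73}]
[{'rect': [281.0, 133.4, 121.6, 119.5], 'conf': 0.65}]
```

View pics/w2.png

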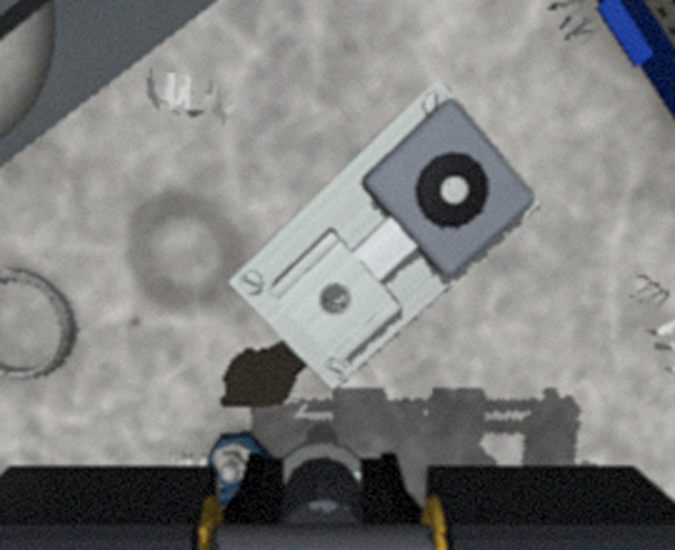

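The fork hole is at crop (335,298), raw (264,159). The held pin shows at the bottom edge near crop column 321. I'll measure both precisely.

```bash
python3 - <<'E'
from h import *
r=cam("wrist"); w=cloud(r); f=r["frame"]; g=cv2.cvtColor(f,cv2.COLOR_RGB2GRAY); print(r["cx"],r["cy"])
P=np.array(r["pose"]); p,q=tcp()
print("cam in tool",q.inv().apply(P[:3,3]-p)); 
for t in (100,120,140,155):
    for c,st in circ(f,252,276,147,171,t,amin=8): 
        h=ray(r,*c,.048); print(t,c,st,h,"tool off cm",q.inv().apply(h-p)*100)
print(g[150:170,254:276])
# pin: points in tool frame near axis, below TCP
T=q.inv().apply((w.reshape(-1,3)-p)).reshape(w.shape)
k=(abs(T[...,0])<.03)&(abs(T[...,1])<.02)&(T[...,2]>-.02)&(T[...,2]<.06)
v,u=np.nonzero(k)
for row in np.unique(v): 
    m=v==row; t=T[row,u[m]]; print(row,u[m].min(),u[m].max(),t[:,1].min()*1e3,t[:,1].max()*1e3,"x",np.max(t[:,0])*1e3,np.median(t[:,2])*1e3)
E
```

```text
258.3635805656291 194.55475022823146
cam in tool [ 0.0725  0.0002 -0.1613]
100 [259.1111 159.4444] [ 6 11  3  4  9] [0.5372 0.2109 0.048 ] tool off cm [ 2.4334  0.1029 17.0165]
120 [261.6316 157.9474] [ 6  7 10 10 57] [0.5408 0.2107 0.048 ] tool off cm [ 2.6141  0.406  17.0154]
140 [262.6667 158.7292] [ 6  6 11 12 96] [0.5413 0.2092 0.048 ] tool off cm [ 2.5199  0.5309 17.015 ]
155 [262.7117 158.7297] [  5   6  12  12 111] [0.5413 0.2092 0.048 ] tool off cm [ 2.5199  0.5363 17.015 ]
[[203 201 203 197 199 198 196 202 203 202 200 203 198 198 198 196 194 193
  193 195 199 197]
 [201 202 199 201 200 193 204 204 207 206 205 200 198 198 197 192 191 196
  194 194 196 198]
 [203 198 196 195 201 199 202 202 199 192 194 193 197 195 200 194 192 195
  194 200 201 209]
 [197 195 194 198 200 197 175 164 145 136 151 162 180 193 195 194 196 199
  200 200 201 200]
 [194 195 196 200 193 169 136 123 106 105 112 129 143 166 187 200 200 198
  200 202 196 195]
 [194 206 201 194 170 130 107 103 105 100 104 103 113 139 169 197 203 202
  202 196 198 197]
 [198 201 197 174 125 104 100 103 107 104 100 100 100 
[... 4107 characters left out ...]
275 -9.363046505140144 9.890040415905265 x 6.161816261961209 -15.926065969238456
242 242 275 -9.36268011990517 9.885079539085451 x 5.623429534871749 -16.245446485572067
243 242 275 -9.451162952708684 9.831225988172195 x 5.1085890650407055 -16.632032630889068
244 242 275 -9.433908644232579 9.928916999443503 x 4.436139646521934 -16.979740915272444
245 242 275 -9.404345426959127 9.876318045322872 x 3.891744174045984 -17.8069744129729
246 242 275 -9.454327936916812 9.851736914627608 x 2.6380657814091557 -16.205799309127745
247 242 275 -9.248505531572814 9.88250217314509 x 2.33330948150294 -16.399586115368862
248 242 275 -9.15616341810169 9.880607688303513 x 1.0501516085038565 -16.246438553451085
```

Call:
play_rows(
  increments=[
    [[1,0.3,2,0.004,-0.001,0],[2,0.5,5,0.004,-0.001,0],[2.67,0.51,8,0.004,-0.001,0],[2.67,0.51,9.8,0.004,-0.001,0],[2.67,0.51,10.5,0.004,-0.001,0],[2.67,0.51,10.7,0.004,-0.001,0],[2.67,0.51,10.7,0.004,-0.001,0]],
  ],
)

```text
time_s: 6.6
position: [0.5423, 0.2115, 0.1117]
tcp_rot: [-0.003, 0.883, 0.47, -0.002]
wrist_force: [0.3, -0.4, -1.1]
gripper_width: 0.0194
grip_force: 25.0
```

```bash
python3 - <<'E'
from h import *
p,q=tcp(); print(p,q.as_matrix()[:,2],q.inv().apply(np.array([.5413,.2092,.048])-p)*100)
r=cam("wrist"); save({"frame":cv2.resize(r["frame"][130:270,180:340],None,fx=4.2,fy=4.2,interpolation=cv2.INTER_CUBIC)},"w3.png")
E
```

```text
[0.5423 0.2115 0.1117] [-0.0059  0.0039 -1.    ] [-0.2478  0.0867  6.3697]
```

View pics/w3.png

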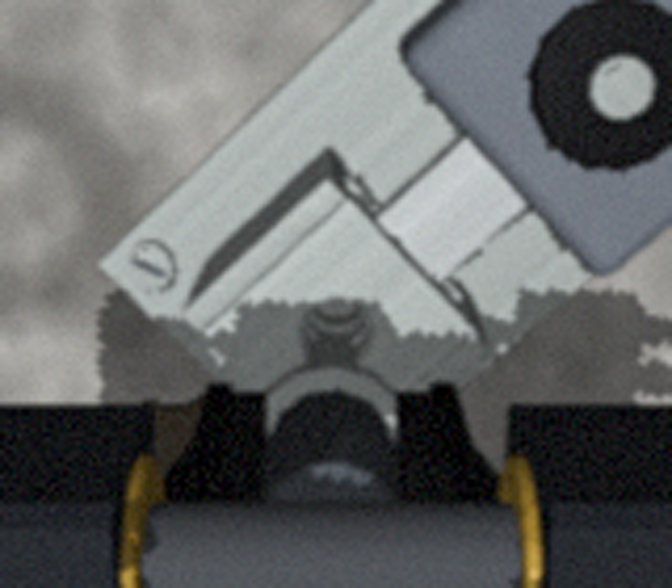

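Pin tip and hole rim (crop (335,330)) are in line, so I'll descend.

```bash
python3 - <<'E'
from h import *
print(delta([.5419,.2108,.08],np.radians(-34)))
E
```

```text
(array([-0.1186,  0.0141,  3.2179]), array([-0.0065, -0.0006,  0.0014]))
```

Call:
play_rows(
  increments=[
    [[-0.1,0.01,0.4,-0.0065,-0.0006,0],[-0.1,0.01,0.8,-0.0065,-0.0006,0],[-0.1,0.01,1.2,-0.0065,-0.0006,0],[-0.1,0.01,1.6,-0.0065,-0.0006,0],[-0.1,0.01,2.0,-0.0065,-0.0006,0],[-0.1,0.01,2.4,-0.0065,-0.0006,0],[-0.1,0.01,2.8,-0.0065,-0.0006,0],[-0.1,0.01,3.2,-0.0065,-0.0006,0]],
  ],
)

```text
time_s: 7.45
position: [0.541, 0.2111, 0.0784]
tcp_rot: [-0.0, 0.882, 0.47, -0.001]
wrist_force: [-1.1, -0.2, -0.7]
gripper_width: 0.0192
grip_force: 25.0
```

Call:
play_rows(
  increments=[
    [[0,0,0.4,0,0,0],[0,0,0.8,0,0,0],[0,0,1.2,0,0,0],[0,0,1.6,0,0,0],[0,0,1.9,0,0,0],[0,0,2.1,0,0,0],[0,0,2.2,0,0,0],[0,0,2.2,0,0,0]],
  ],
)

```text
time_s: 8.25
position: [0.5409, 0.2111, 0.0571]
tcp_rot: [-0.0, 0.882, 0.47, -0.001]
wrist_force: [-1.1, -1.8, 3.5]
gripper_width: 0.0191
grip_force: 25.0
```

Call:
play_rows(
  increments=[
    [[0,0,0.1,0,0,0],[0,0,0.15,0,0,0],[0,0,0.15,0,0,0]],
  ],
)

```text
time_s: 8.55
position: [0.541, 0.2111, 0.057]
tcp_rot: [-0.0, 0.882, 0.47, -0.001]
wrist_force: [-5.7, -1.5, 13.5]
gripper_width: 0.0195
grip_force: 25.0
```

Seated firmly (13 N with no travel). I'll release while relaxing the push, then retreat.

Call:
play_rows(
  increments=[
    [[0,0,-0.1,0,0,0],[0,0,-0.1,0,0,0],[0,0,-0.1,0,0,0],[0,0,-0.1,0,0,0]],
  ],
  gripper=0.5,
)

```text
time_s: 8.95
position: [0.5406, 0.2111, 0.0558]
tcp_rot: [-0.0, 0.882, 0.47, -0.001]
wrist_force: [0.5, 0.2, -0.6]
gripper_width: 0.0408
grip_force: 0.0
```

Call:
play_rows(
  increments=[
    [[0,0,-1,0,0,0],[0,0,-3,0,0,0],[0,0,-6,0,0,0],[0,0,-10,0,0,0],[0,0,-14,0,0,0],[0,0,-17.5,0,0,0],[0,0,-17.5,0,0,0]],
  ],
)

```text
time_s: 9.65
position: [0.5447, 0.2121, 0.2389]
tcp_rot: [0.001, 0.882, 0.47, 0.005]
wrist_force: [0.4, 0.9, 1.2]
gripper_width: 0.0438
grip_force: 0.0
```

```bash
python3 - <<'E'
from h import *
p,q=tcp(); print(p)
r=cam("wrist"); w=cloud(r); a,b=.541,.2095
# rows/cols around hole: heights of knob top, collar
k=(np.hypot(w[...,0]-a,w[...,1]-b)<.03)&(w[...,2]>.043)
d=w[k]; print("knob top",d[d[:,2]>.072].mean(0),np.percentile(d[:,2],99),np.histogram(d[:,2],bins=np.arange(.043,.09,.003)))
wt=np.load("top.npy"); ft=cv2.imread("top_raw.png")
q=wt[148:200,220:270]; k=(q[...,2]>.079)&(q[...,2]<.09)
for lo,hi in ((.06,.077),(.077,.09)):
    k=(q[...,2]>lo)&(q[...,2]<hi); print(lo,len(q[k]),cv2.minAreaRect((q[k][:,:2]*1000).astype(np.float32)))
print("view target, yaw80", delta([.575,-.10,.24],np.radians(80)),delta([.575,-.10,.24],np.radians(-20)))
E
```

```text
[0.5447 0.2121 0.2389]
knob top [0.5533 0.2284 0.3267] 0.3606219911028785 (array([ 66, 766,  78,  12,   4,   8,   7,   5,   7,   9,   7,  87, 118,
         0,   0]), array([0.043, 0.046, 0.049, 0.052, 0.055, 0.058, 0.061, 0.064, 0.067,
       0.07 , 0.073, 0.076, 0.079, 0.082, 0.085, 0.088]))
0.06 47 ((592.9269409179688, -90.85442352294922), (58.55635452270508, 61.81572341918945), 10.465862274169922)
0.077 337 ((598.8392333984375, -89.1664810180664), (57.605072021484375, 69.77198028564453), 79.0472412109375)
view target, yaw80 (array([-24.108 ,  20.016 ,  -0.4628]), array([ 0.0009, -0.0054,  1.1539])) (array([-24.108 ,  20.016 ,  -0.4628]), array([ 0.0039, -0.0034, -0.2423]))
```

```bash
python3 - <<'E'
from h import *
print(delta([.57,-.085,.25],np.radians(-98)))
E
```

```text
(array([-23.1377,  18.7681,  -1.4634]), array([ 0.001 , -0.0054,  1.119 ]))
```

Call:
play_rows(
  increments=[
    [[-2.9,2.3,-0.5,0,-0.005,0.14],[-5.8,4.7,-1,0,-0.005,0.28],[-8.7,7,-1.46,0,-0.005,0.42],[-11.6,9.4,-1.46,0,-0.005,0.56],[-14.5,11.8,-1.46,0,-0.005,0.7],[-17.4,14.1,-1.46,0,-0.005,0.84],[-20.3,16.5,-1.46,0,-0.005,0.98],[-23.14,18.77,-1.46,0,-0.005,1.119]],
  ],
  gripper=1.0,
)

```text
time_s: 10.5
position: [0.5672, -0.0869, 0.2443]
tcp_rot: [0.001, 0.997, -0.073, -0.004]
wrist_force: [-0.2, 0.1, 0.2]
gripper_width: 0.0866
grip_force: 0.0
```

Call:
play_rows(
  increments=[
    [[0,0,0,0,0,0],[0,0,0,0,0,0],[0,0,0,0,0,0]],
  ],
)

```text
time_s: 10.8
position: [0.5675, -0.0845, 0.245]
tcp_rot: [0.001, 0.998, -0.069, -0.004]
wrist_force: [-1.0, 0.8, 0.6]
gripper_width: 0.0868
grip_force: 0.0
```

```bash
python3 - <<'E'
from h import *
p,q=tcp(); print(p,q.as_matrix(),delta([.57,-.085,.25],np.radians(-98)))
r=cam("wrist"); w=cloud(r); np.save("w4.npy",w); cv2.imwrite("w4_raw.png",r["frame"][...,::-1])
k=(np.hypot(w[...,0]-.598,w[...,1]+.089)<.06)
v,u=np.nonzero(k&(w[...,2]>.055)); print(u.min(),u.max(),v.min(),v.max())
for lo,hi in ((.074,.08),(.08,.086)):
    m=k&(w[...,2]>lo)&(w[...,2]<hi); d=w[m]; print(lo,len(d),d.mean(0),cv2.minAreaRect((d[:,:2]*1000).astype(np.float32)))
u0,v0=max(0,u.min()-40),max(0,v.min()-40)
save({"frame":cv2.resize(r["frame"][v0:v.max()+40,u0:u.max()+40],None,fx=3.5,fy=3.5,interpolation=cv2.INTER_CUBIC)},"w4.png"); print(u0,v0)
for l in ["catch_left_pad","catch_right_pad","carrier"]: print(l,ctrl.search_frame("wrist",l)[:2])
E
```

```text
[ 0.5675 -0.0845  0.245 ] [[ 0.9905 -0.1374 -0.008 ]
 [-0.1375 -0.9905 -0.0014]
 [-0.0077  0.0025 -1.    ]] (array([ 0.2464,  0.0132, -0.5003]), array([0.0025, 0.0077, 0.0017]))
0 511 122 383
0.074 435 [ 0.5994 -0.0889  0.0778] ((598.44921875, -88.80487060546875), (58.01598358154297, 69.91473388671875), 78.4687728881836)
0.08 1252 [ 0.5996 -0.089   0.0813] ((598.698486328125, -88.89747619628906), (28.108583450317383, 68.68804168701172), 78.52184295654297)
0 82
catch_left_pad [{'rect': [390.8, 152.5, 14.0, 26.2], 'conf': 0.76}, {'rect': [239.1, 151.9, 6.3, 22.5], 'conf': 0.61}]
catch_right_pad [{'rect': [277.8, 153.6, 8.1, 23.5], 'conf': 0.71}, {'rect': [342.4, 151.2, 20.1, 24.7], 'conf': 0.59}]
carrier [{'rect': [499.6, 145.9, 24.8, 46.1], 'conf': 0.66}, {'rect': [258.6, 153.8, 51.4, 62.1], 'conf': 0.65}]
```

View pics/w4.png

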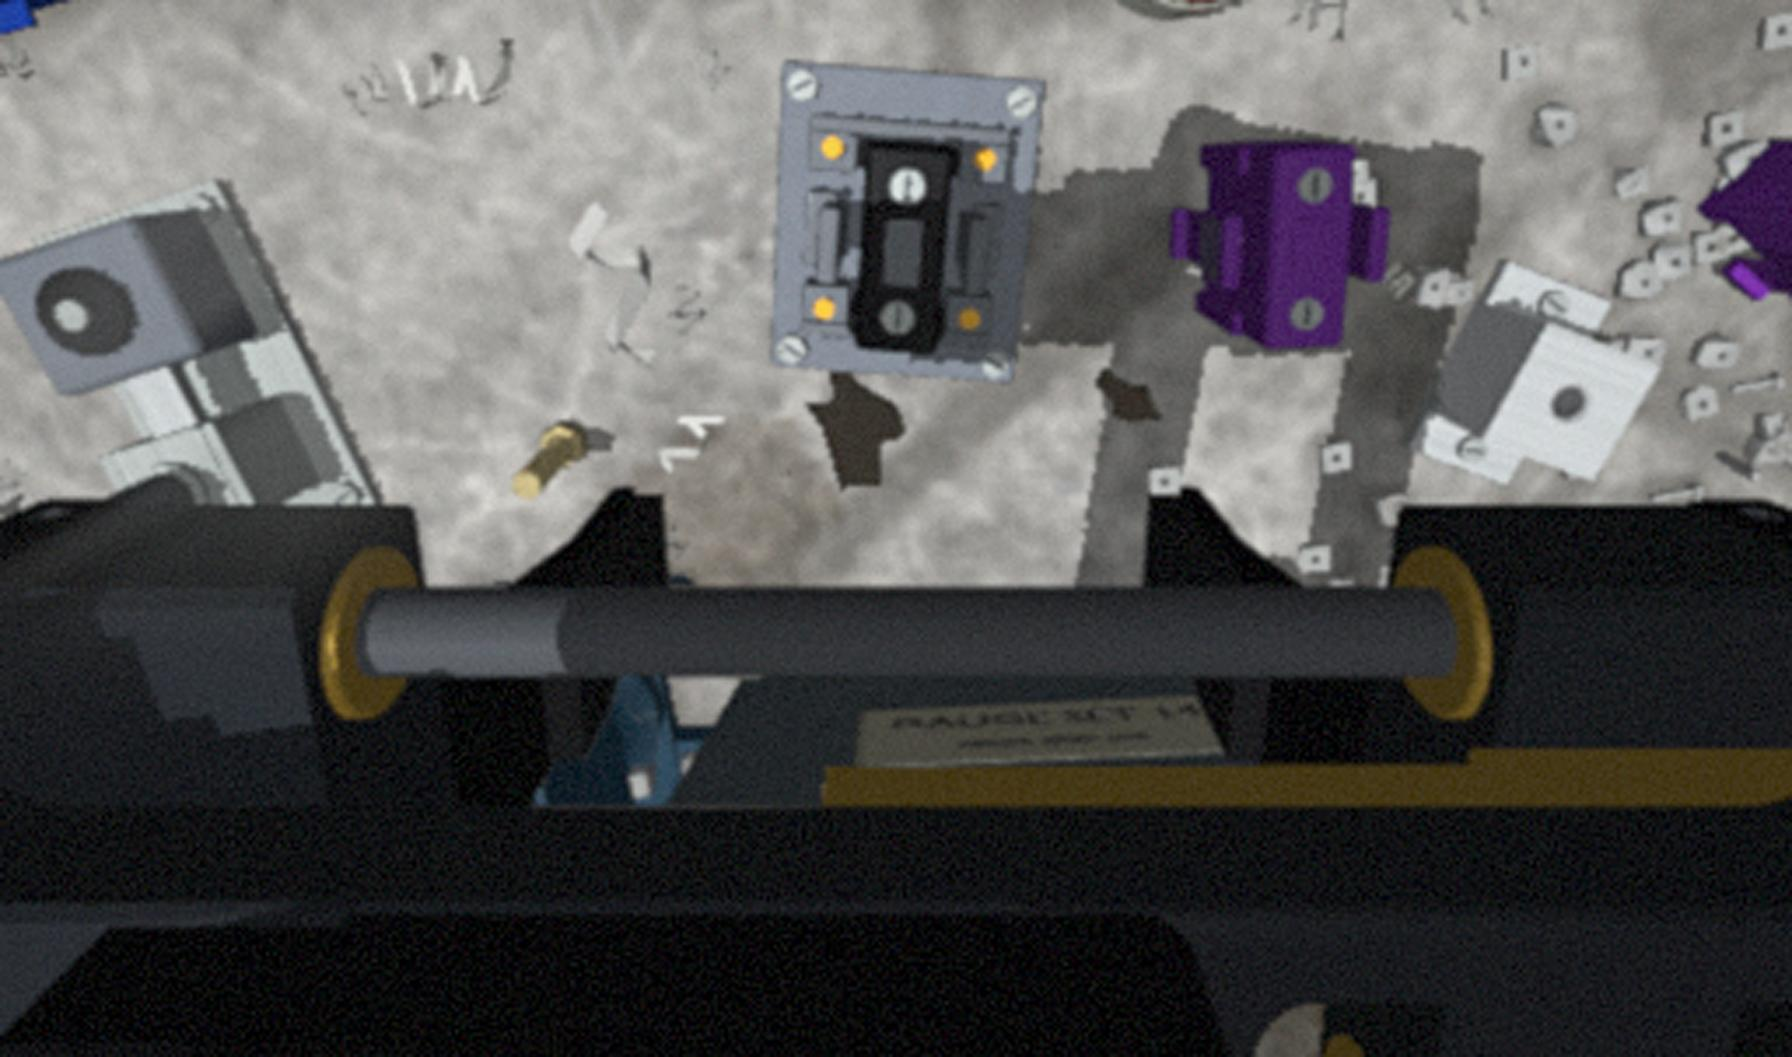

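```bash
python3 - <<'E'
from h import *
print(delta([.5987,-.0889,.0455],np.radians(-101.5)))
E
```

```text
(array([ 3.2238, -0.0365, 20.0161]), array([0.0033, 0.0061, 0.0631]))
```

Call:
play_rows(
  increments=[
    [[1.5,0,2,0.003,0.006,0.063],[3.22,-0.04,5,0.003,0.006,0.063],[3.22,-0.04,8,0.003,0.006,0.063],[3.22,-0.04,11,0.003,0.006,0.063],[3.22,-0.04,13,0.003,0.006,0.063],[3.22,-0.04,14,0.003,0.006,0.063],[3.22,-0.04,14,0.003,0.006,0.063],[3.22,-0.04,14,0.003,0.006,0.063]],
  ],
)

```text
time_s: 11.8
position: [0.5999, -0.0898, 0.1069]
tcp_rot: [0.0, 0.995, -0.101, 0.001]
wrist_force: [0.2, 0.8, 0.4]
gripper_width: 0.0874
grip_force: 0.0
```

```bash
python3 - <<'E'
from h import *
print(tcp()[0],delta([.5987,-.0889,.0455],np.radians(-101.5)))
E
```

```text
[ 0.5999 -0.0898  0.1069] (array([-0.1422, -0.0714,  6.1384]), array([ 0.0006, -0.0016, -0.0014]))
```

Call:
play_rows(
  increments=[
    [[-0.14,-0.07,1.5,0,-0.0016,0],[-0.14,-0.07,3,0,-0.0016,0],[-0.14,-0.07,4.3,0,-0.0016,0],[-0.14,-0.07,5.4,0,-0.0016,0],[-0.14,-0.07,6.0,0,-0.0016,0],[-0.14,-0.07,6.14,0,-0.0016,0],[-0.14,-0.07,6.14,0,-0.0016,0]],
  ],
)

```text
time_s: 12.5
position: [0.5979, -0.0891, 0.0441]
tcp_rot: [0.0, 0.995, -0.101, -0.001]
wrist_force: [0.5, -1.7, 0.3]
gripper_width: 0.0873
grip_force: 0.0
```

Call:
play_rows(
  increments=[
    [[0,0,0,0,0,0],[0,0,0,0,0,0],[0,0,0,0,0,0],[0,0,0,0,0,0],[0,0,0,0,0,0],[0,0,0,0,0,0],[0,0,0,0,0,0]],
  ],
  gripper=0.0,
  squeeze=25,
)

```text
time_s: 13.2
position: [0.5983, -0.0889, 0.0451]
tcp_rot: [0.0, 0.995, -0.101, -0.0]
wrist_force: [-1.2, 0.9, 0.7]
gripper_width: 0.0413
grip_force: 25.0
```

```bash
python3 - <<'E'
from h import *
s=ctrl.observe(); print(s["gripper_width"],s["wrist_force"],s["grip_force"])
r=cam("wrist"); a=cv2.resize(r["frame"][60:384,130:390],(520,600)); cv2.imwrite("pics/w5.png",a[...,::-1])
w=cloud(r);p,q=tcp();T=q.inv().apply((w.reshape(-1,3)-p)).reshape(w.shape)
k=(abs(T[...,0])<.045)&(abs(T[...,1])<.06)&(abs(T[...,2]+.035)<.012);print(cv2.minAreaRect((T[k][:,:2]*1000).astype(np.float32)),k.sum())
k&=(abs(T[...,2]+.037)<.004);print(cv2.minAreaRect((T[k][:,:2]*1000).astype(np.float32)),k.sum())
E
```

```text
0.04133214885043835 [-1.232   0.8919  0.6957] 25.01034333909047
((6.105939865112305, 1.0734100341796875), (60.723121643066406, 57.49419021606445), 39.64240264892578) 5773
((6.447803497314453, 0.42761993408203125), (56.74555206298828, 59.65472412109375), 50.647274017333984) 4490
```

View pics/w5.png

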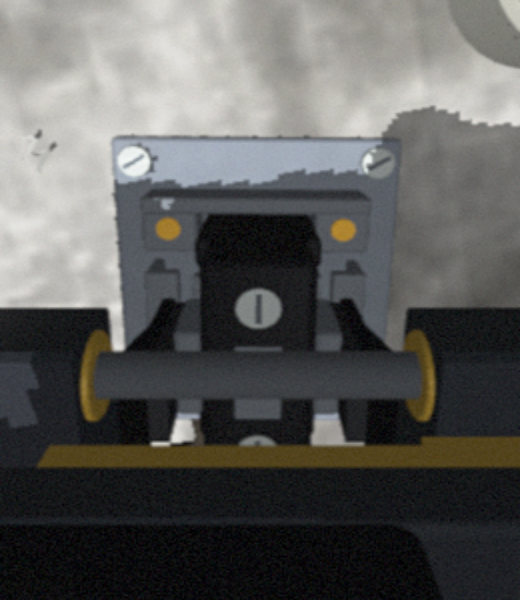

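Both catches are pinched evenly between the fingers, beside the black body. I'll lift slowly and watch the force.

Call:
play_rows(
  increments=[
    [[0,0,-0.15,0,0,0],[0,0,-0.3,0,0,0],[0,0,-0.5,0,0,0],[0,0,-0.5,0,0,0]],
  ],
)

```text
time_s: 13.65
position: [0.5978, -0.0891, 0.0493]
tcp_rot: [0.0, 0.995, -0.101, -0.001]
wrist_force: [0.4, 0.4, -1.8]
gripper_width: 0.0414
grip_force: 25.0
```

Call:
play_rows(
  increments=[
    [[0,0,-0.6,0,0,0],[0,0,-1.5,0,0,0],[0,0,-2.8,0,0,0],[0,0,-4.3,0,0,0],[0,0,-6,0,0,0],[0,0,-7.6,0,0,0],[0,0,-8.8,0,0,0],[0,0,-9.5,0,0,0]],
  ],
)

```text
time_s: 14.45
position: [0.5989, -0.0893, 0.1466]
tcp_rot: [0.0, 0.995, -0.101, 0.001]
wrist_force: [0.4, -0.1, -1.9]
gripper_width: 0.0418
grip_force: 25.0
```

Call:
play_rows(
  increments=[
    [[0,0,0,0,0,0],[0,0,0,0,0,0],[0,0,0,0,0,0],[0,0,0,0,0,0],[0,0,0,0,0,0]],
  ],
)

```text
time_s: 14.95
position: [0.5976, -0.0889, 0.1436]
tcp_rot: [0.0, 0.995, -0.101, -0.001]
wrist_force: [0.3, 0.2, -2.5]
gripper_width: 0.0415
grip_force: 25.0
```

```bash
python3 - <<'E'
from h import *
s=ctrl.observe(); print(s["position"],s["tcp_rot"],s["gripper_width"],s["wrist_force"],s["joint_vel"])
r=cam("scene"); w=cloud(r); a=cv2.resize(r["frame"][90:330,120:400],None,fx=2.4,fy=2.4,interpolation=cv2.INTER_CUBIC); cv2.imwrite("pics/e.png",a[...,::-1])
k=(np.hypot(w[...,0]-.541,w[...,1]-.2095)<.016)&(w[...,2]>.07)&(w[...,2]<.1); print("knob top",np.percentile(w[k][:,2],90) if k.any() else None,k.sum())
E
```

```text
[ 0.5976 -0.0889  0.1436] [ 0.0001  0.9949 -0.1012 -0.0014] 0.04151820642445355 [ 0.2999  0.205  -2.4526] [ 0.0006 -0.001  -0.0043  0.0013 -0.0005 -0.    ]
knob top 0.08245537351788727 77
```

View pics/e.png

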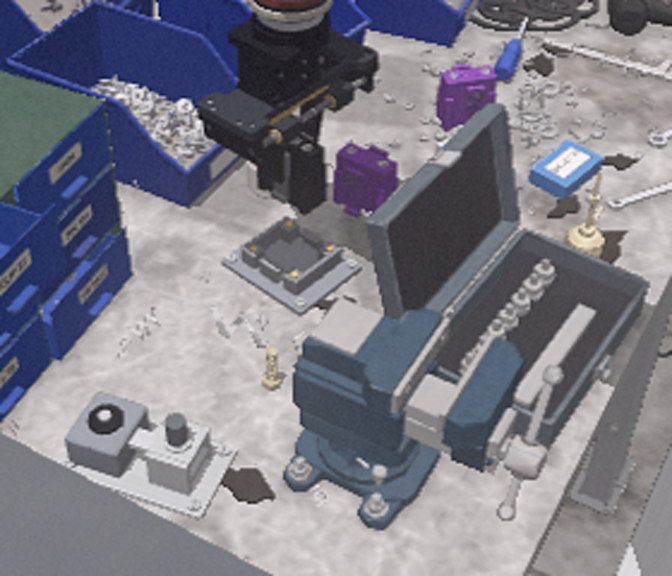

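The carrier hangs upright at crop (290,175) above its empty base, and the pin sits in the fork at (176,432). The bolt, the box and the look-alikes are undisturbed, so I'll hand in.

```bash
python3 -c "
from plant import ctrl
print(ctrl.hand_in())"
```

```text
the job is handed in; nothing more can be done
None
```

The job is handed in with no verdict shown: the pin is fully home in the isolator, and the carrier is held still and upright by its pinched catches about 10 cm above its base, at about 15 s of the 59 s allowed.

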